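Refit two interlocking swatch plates in a sloped display tray

ROBOT

A 6-joint arm with a two-finger parallel gripper is mounted at the origin on the work surface. World frame = base frame: x ahead of the robot, y to its left, z up, the work surface at z = 0. Lengths are in m, angles in rad, forces in N, time in s.
With the tool pointing down it reaches from about 0.35 to 0.775 m from the base axis. Payload 5.5 kg.
Tool frame: the origin (TCP) lies midway between the tips of the shut fingers; the grasp point (between the pads) lies 19 mm behind it; x points along the fingers, y is the direction in which the jaws open and shut, and the axes are right-handed (so a half turn about x gives the same grasp; the last joint's range is limited). The gripper opens to 85 mm and grips with 20 to 120 N. Pads are 22 mm wide; open, the fingers measure 114 mm over their backs; the gripper's body (76 mm by 85 mm) begins 54 mm behind the grasp point. The pads swing forward as they close: fully open they stand 13 mm farther back than shut.
Start: joints at [0.96, 0.313, 0.046, 1.304, 0, 1.431], TCP at [0.261, 0.512, 0.231] pointing down, gripper open.
Joint ranges: [-2.76, 2.76], [-0.86, 1.69], [-1.03, 1.26], [-2.2, 2.34], [-1.47, 1.5], [-3.14, 3.14]. Speed limits (rad/s): [2.57, 2.57, 3.14, 3.14, 3.14, 3.14].

INTERFACE

Orientations are given as a unit quaternion [w, x, y, z].
In Python, from workcell import robot gives the robot as it stands. Calls block until the motion is done:
- robot.move_pose(position, orientation): joint-space move of the TCP to a pose.
- robot.servo_line(position, rot=None, velocity=0.15): straight line of the TCP; rot=None keeps the orientation; velocity is the mean speed in m/s.
- robot.set_joints(angles): joint-space move.
- robot.grip(opening): opening from 0.0 (shut) to 1.0 (fully open); the grip force is fixed at half the most; returns when the fingers have stopped.
- robot.wait(seconds).
- robot.inverse_kinematics(position, orientation): joint angles nearest the present ones, or None.
- robot.state(): the state.
- robot.camera(name): name is "side" or "top"; returns a dict with "image" (420x560x3 uint8, red, green, blue), "mtx" (3x3 intrinsics, pixels), "dist_coeffs" ([k1, k2, p1, p2, k3] as OpenCV has them; the pictures are not rectified), "view" (4x4, takes a point from world to camera coordinates). Camera axes: x right, y down, z forward; pixel columns grow to the right and rows downward; lengths in m; the calibration is good to about 2 mm. A picture is of the moment at which its call begins. There is no depth.
A pose or a line that the arm cannot do raises robot.PlanningError and nothing moves.
- robot.hand_in(): hands the job in, once; it reports no verdict.
The state is a dict: "t": time; "joints": joint angles; "joint_velocities": joint speeds; "joint_efforts": joint torques, N m; "ee_pos": TCP position; "tool_rot": TCP orientation; "wrist_force": force on the tool from outside, world axes, zero at the start; "torque": the same for the moment, N m; "opening": opening from 0.0 (shut) to 1.0 (fully open).
Only numpy, scipy, OpenCV 4.12 (cv2) and the standard library are available. Lean on these libraries where they do the work, as an engineer would, in place of code of your own. Each camera call takes 0.05 s, during which the arm holds its last target.

TASK

Put the two white nail-swatch plates back into the frame of the sloped display tray on the reception counter: first the L-shaped plate with the foot, against the frame's left-hand wall as the robot sees it, then the other one, whose thin tab laps over it, pressed down past the spring clip until both lie fully home on the deck. Leave the pump bottle, the tub and the flask where they stand, and let go of everything at the end.

Things in the scene. Friction and masses are not known exactly. Their poses are not given: they have to be found in the camera images.
- tray: The display tray: a grey deck, fixed, 140 mm by 228 mm, sloping 25 degrees on a low wooden stand, high edge nearest the robot, with an aluminium frame on it. Origin: middle of the deck's surface, 40 mm above the counter; x down the slope (away from the robot), y to the left, z square out of the deck. Seated plates lie on the deck, their axes parallel to these.
- deck_mid (a point): Middle of the deck. The frame, clamped fast, is centred here in x but anywhere up to 12 mm to either side in y: that shift is not measured, find it by touch or sight. Inside it is 123 mm (x) by 182 mm (y), walls 5 mm thick, 14 mm high, tops rounded. From the frame's middle the foot plate's origin belongs at x -8, y 51 mm, hard by the +y wall; the tab plate's at x 8, y -38.
- deck_end (a point): Middle of the deck's -y end. In the frame wall at this end (frame x -12..28) is a steel spring clip: a ramp slanting out of the wall from 14 mm above the deck to a nose 4.5 mm out, 4 mm above it. The tab plate comes to rest on it 5 to 11 mm up and slips past when pressed with some 5 to 15 N, best near the clip end of its grip bar. It pushes the plates to +y.
- plate_foot: Loose white L-shaped plate, 16 mm thick, 0.17 kg, flat on the counter. Origin: underside, below the middle of the grip bar, z up. Main part x -52..68, y -30..40 mm; foot x -52..-17, y -90..-30; a pocket (x 8..53, y -30..-16) is only 7 mm thick, for the other plate's tab. Inner top edges rounded. Grip bar on top: 14 mm wide (x -7..7), y -25..25, z 16..48. Its beige nail swatches are flat.
- plate_tab: Loose white plate, 16 mm thick, 0.17 kg, flat on the counter. Origin: underside, below the middle of the grip bar, z up. Main part x -30..52, y -50..59 mm; leg x -68..-30, y -50..-1; thin tab x -5..34, y 59..72 that fills only z 9..16. Grip bar on top: 14 mm wide (x -7..7), y -25..25, z 16..48. Its beige nail swatches are flat.
- pump: Clear hand-sanitiser pump bottle, 68 mm across, 167 mm tall, standing on the counter. Origin: centre of its base.
- tub: Round tub like a tin, 80 mm across, 70 mm tall. Origin: centre of its base.
- flask: Dark purple drinking flask, 68 mm across, 170 mm tall. Origin: centre of its base.
Not all that is in view belongs to the job. Leave any blue or yellow look-alike of the plate_foot alone.

How it is judged:
By the outcome, as a careful person would: the job done as asked, in the order asked, and still so for the second after the job is handed in, with the robot touching nothing.
It also fails if it takes over 64 s, if anything falls off the work surface, if the arm or the gripper's body presses on something with over 40 N, if the wrist force passes 120 N, or if a joint passes its speed limit or range.

## Working session

There is one attempt and no reset: what is moved stays moved. The work goes in short steps, each a Python script; the robot and the scene stay as the last script left them, time stands still between calls to the robot, and variables do not carry over. Pictures are saved under pics/ and viewed, and the job is handed in when it is done.

```bash
ls -la; mkdir -p pics
python3 - <<'E'
from workcell import robot
import cv2,numpy as np
print(robot.state())
for n in("side","top"):
    c=robot.camera(n); cv2.imwrite(f"pics/{n}0.png",c["image"][:,:,::-1]); np.savez(f"pics/{n}0.npz",**c)
    print(n,c["mtx"],c["dist_coeffs"],c["view"])
E
```

```text
total 12
drwxr-xr-x  3 agent agent 4096 Dec  7 00:44 .
drwxr-xr-x 23 root  root  4096 Dec  7 00:44 ..
drwxr-xr-x  2 agent agent 4096 Dec  7 00:44 pics
{'t': 0.0, 'joints': array([ 9.60407258e-01,  3.13978125e-01,  4.49646951e-02,  1.30360504e+00,
       -1.68786313e-05,  1.43121509e+00]), 'joint_velocities': array([-0.00060593, -0.00211079, -0.00122146, -0.0007977 ,  0.00237125,
       -0.00011957]), 'joint_efforts': array([-9.75762996e-04, -4.80625856e+01,  2.98533779e+01,  1.93756196e-02,
       -1.96521643e-05,  2.12783945e-06]), 'ee_pos': array([0.26052569, 0.51200841, 0.23041571]), 'tool_rot': array([ 0.68737424,  0.16432088,  0.68783504, -0.16552417]), 'wrist_force': array([0.09043008, 0.71009721, 0.22237645]), 'torque': array([ 0.02054742,  0.029423  , -0.01799631]), 'opening': 1.0024446497148407}
side [[500.64830915   0.         277.62661919]
 [  0.         500.64830915 213.87421632]
 [  0.           0.           1.        ]] [-0.13598692  0.          0.          0.          0.        ] [[ 0.83156737 -0.55510355  0.01886139 -0.47848186]
 [-0.35782477 -0.56139007 -0.74619208  0.21213421]
 [ 0.42480247  0.61375992 -0.66546346  1.11686197]
 [ 0.          0.          0.          1.        ]]
top [[521.04066898   0.         274.46589423]
 [  0.         521.04066898 206.53041524]
 [  0.           0.           1.        ]] [0.03681659 0.         0.         0.         0.        ] [[-3.30808205e-02 -9.99451824e-01  1.30800994e-03 -1.25298194e-02]
 [-9.76723429e-01  3.20509603e-02 -2.12094504e-01  5.41620395e-01]
 [ 2.11936316e-01 -8.29382415e-03 -9.77248285e-01  1.46938457e+00]
 [ 0.00000000e+00  0.00000000e+00  0.00000000e+00  1.00000000e+00]]
```

View pics/top0.png

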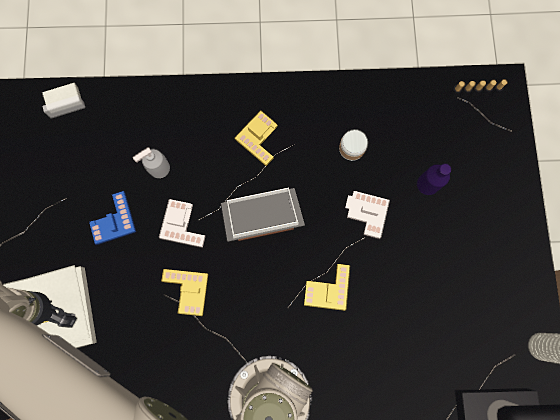

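View pics/side0.png

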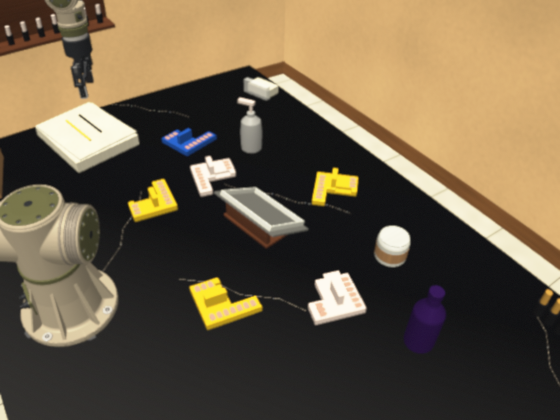

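The top view has white pieces at (182,223) and (368,213), a blue look-alike at (112,220), and yellow ones at (257,137), (188,290) and (328,288). I'm enlarging the crops to confirm which is which.

Run:
```python
import cv2,numpy as np
t=cv2.imread("pics/top0.png");s=cv2.imread("pics/side0.png")
def cr(i,x,y,w,h,W,H): return cv2.resize(i[y:y+h,x:x+w],(W,H),interpolation=cv2.INTER_CUBIC)
a=cr(t,152,190,66,66,390,300);a=cr(t,150,190,65,50,390,300);b=cr(t,335,182,65,65*300//390,390,300);c=cr(s,180,145,65,50,390,300);d=cr(s,302,262,78,60,390,300)
cv2.imwrite("pics/crops0.png",np.vstack([np.hstack([a,b]),np.hstack([c,d])]))
cv2.imwrite("pics/tray0.png",np.vstack([cr(t,212,180,100,65,780,300*1),cr(s,205,175,110,75,780,300)])[:600])
```

```text
(no output)
```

View pics/crops0.png

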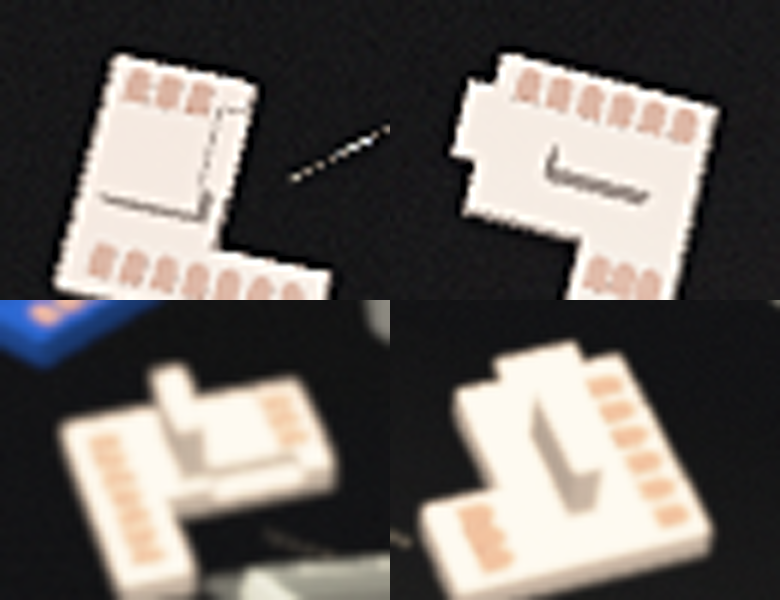

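View pics/tray0.png

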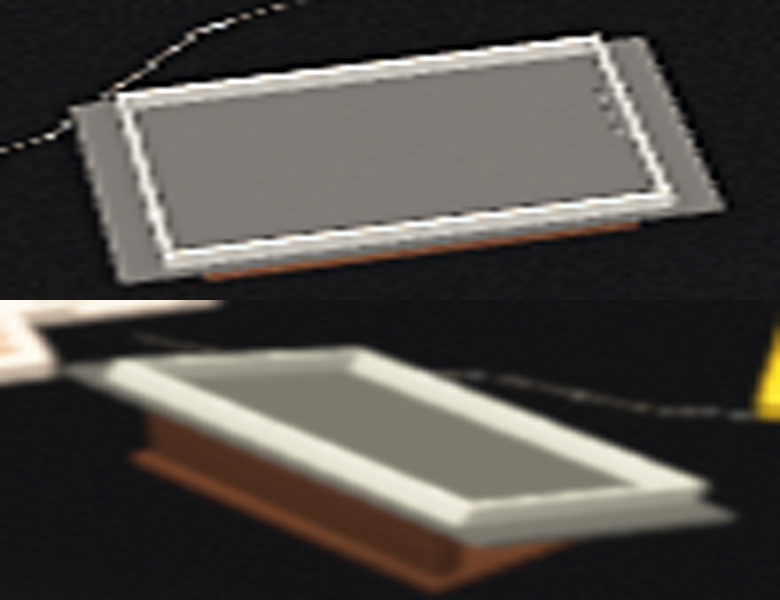

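Crops: the left piece (top 182,223) has the pocket line and the long foot, so it is plate_foot. The right piece (368,213) has the protruding tab at upper left, so it is plate_tab. The tray frame is shifted sideways on the deck, and dark teeth of the clip show at the −y end. Next I measure the edges at sub-pixel level.

```bash
cat > vis.py <<'E'
import cv2,numpy as np
class Cam:
    def __init__(s,d):
        s.img=d["image"];s.K=d["mtx"];s.D=np.asarray(d["dist_coeffs"]);s.V=np.asarray(d["view"]);s.R=s.V[:3,:3];s.t=s.V[:3,3];s.C=-s.R.T@s.t
        s.g=cv2.GaussianBlur(s.img,(0,0),0.7).astype(np.float32).mean(2)
    def rays(s,px):
        u=cv2.undistortPoints(np.asarray(px,float).reshape(-1,1,2),s.K,s.D).reshape(-1,2)
        return np.c_[u,np.ones(len(u))]@s.R
    def cast(s,px,n=(0,0,1),d=0.):   # plane n.x=d
        r=s.rays(px);n=np.asarray(n,float);k=(d-s.C@n)/(r@n);return s.C+k[:,None]*r
    def proj(s,P):
        return cv2.projectPoints(np.asarray(P,float).reshape(-1,1,3),cv2.Rodrigues(s.R)[0],s.t,s.K,s.D)[0].reshape(-1,2)
    def edge(s,p0,p1,half=4,trim=.12,img=None):
        "subpixel strongest step along normals of p0->p1"
        g=s.g if img is None else img
        p0,p1=np.array(p0,float),np.array(p1,float);L=np.linalg.norm(p1-p0);d=(p1-p0)/L;n=np.array([-d[1],d[0]])
        a=np.linspace(trim*L,(1-trim)*L,max(int(L*(1-2*trim)),4));k=np.arange(-half,half+.01,.25)
        P=p0+a[:,None]*d;Q=P[:,None]+k[None,:,None]*n
        pr=cv2.remap(g,Q[...,0].astype(np.float32),Q[...,1].astype(np.float32),cv2.INTER_LINEAR)
        gr=np.abs(np.gradient(pr,axis=1));i=gr.argmax(1)
        o=[]
        for j in range(len(a)):
            w=np.abs(k-k[i[j]])<=1.25;o.append((k[w]*gr[j][w]).sum()/gr[j][w].sum())
        o=np.array(o);A=np.c_[a,np.ones_like(a)];ok=np.ones(len(a),bool)
        for _ in range(4):
            c=np.linalg.lstsq(A[ok],o[ok],rcond=None)[0];r=o-A@c;ok=np.abs(r)<max(2*np.std(r[ok]),.15)
        return (P+o[:,None]*n)[ok]
def load(n,i=0): return Cam(dict(np.load(f"pics/{n}{i}.npz")))
E
python3 - <<'E'
from vis import *
for n in("top","side"):
    c=load(n);print(n,c.C)
    hsv=cv2.cvtColor(c.img,cv2.COLOR_RGB2HSV)
    m=((hsv[...,2]>150)&(hsv[...,1]<90)).astype(np.uint8)
    cs,_=cv2.findContours(m,cv2.RETR_EXTERNAL,cv2.CHAIN_APPROX_NONE)
    for k in cs:
        a=cv2.contourArea(k);(x,y),r=cv2.minEnclosingCircle(k)
        if 500<a<4000 and 140<x<400 and 130<y<340: print(int(a),cv2.approxPolyDP(k,2.5,True).reshape(-1,2).tolist())
E
```

```text
top [ 0.21718288 -0.01769559  1.55084465]
1146 [[169, 199], [159, 237], [202, 246], [204, 235], [185, 231], [192, 205]]
1203 [[354, 191], [347, 198], [347, 217], [366, 221], [364, 234], [380, 237], [389, 200]]
2433 [[288, 187], [227, 200], [233, 238], [297, 224]]
side [-6.48950097e-04 -8.32002054e-01  9.10548540e-01]
1924 [[347, 273], [333, 271], [315, 280], [322, 298], [308, 304], [315, 323], [364, 311], [365, 306]]
733 [[380, 231], [378, 244], [381, 250], [393, 255], [406, 251], [409, 236], [405, 230], [387, 226]]
1782 [[220, 192], [268, 231], [303, 221], [255, 187]]
914 [[228, 158], [213, 161], [207, 156], [205, 163], [191, 165], [201, 195], [211, 193], [210, 180], [234, 175]]
```

Run:
```python
import cv2
t=cv2.imread("pics/top0.png");s=cv2.imread("pics/side0.png")
for n,i,x,y,w,h,k in(("a",t,214,180,98,68,8),("b",s,210,180,104,70,7)):
    o=cv2.resize(i[y:y+h,x:x+w],None,fx=k,fy=k,interpolation=cv2.INTER_CUBIC)
    for q in range(0,w,10): cv2.putText(o,str(x+q),(q*k,10),0,.35,(0,255,0),1);cv2.line(o,(q*k,12),(q*k,18),(0,255,0),1)
    for q in range(0,h,10): cv2.putText(o,str(y+q),(0,q*k+4),0,.35,(0,255,0),1)
    cv2.imwrite(f"pics/tray1{n}.png",o)
```

```text
(no output)
```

View pics/tray1a.png

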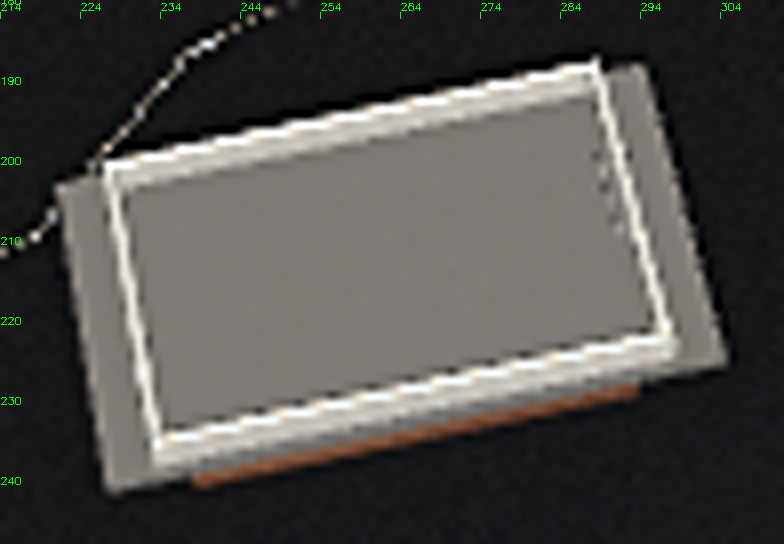

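View pics/tray1b.png

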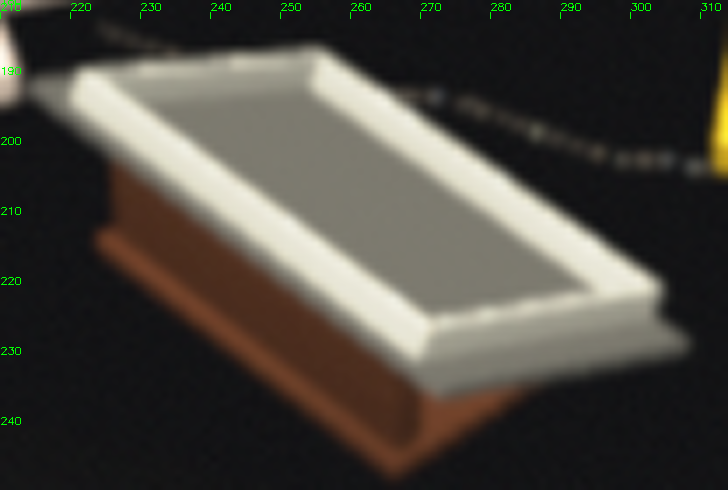

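```bash
cat > tray.py <<'E'
from vis import *
T=load("top");S=load("side")
def line(c,p0,p1,**k):
    return c.edge(p0,p1,**k)
sl=np.radians(25)
def axes(yaw):
    xh=np.array([np.cos(yaw),np.sin(yaw),0]);y=np.array([-np.sin(yaw),np.cos(yaw),0])
    x=np.cos(sl)*xh-np.array([0,0,np.sin(sl)]);return np.c_[x,y,np.cross(x,y)]
E
python3 - <<'E'
from tray import *
from scipy.optimize import least_squares
# observations: (cam, pixel pts, tray axis idx, coordinate, height)
L=T.edge([221,203.3],[227.7,241],half=3); Rr=T.edge([294.6,188],[304.7,225.3],half=3)
far1=T.edge([221,203.2],[226.5,202.0],half=3,trim=.15); far2=T.edge([289.6,189.0],[294.4,188.2],half=2,trim=.2)
farF=T.edge([228,199.8],[287,187.2],half=3)
sR=S.edge([273.5,236.2],[307.5,229.6],half=3)
def loc(c,px,p,h):
    A=axes(p[2]);o=np.array([p[0],p[1],.04]);n=A[:,2];P=c.cast(px,n,n@o+h);return (P-o)@A
def res(p):
    return 1e3*np.r_[loc(T,L,p,0)[:,1]-.114,loc(T,Rr,p,0)[:,1]+.114,(loc(T,far1,p,0)[:,0]-.07),(loc(T,far2,p,0)[:,0]-.07)]
s=least_squares(res,[.55,0,.2],loss="soft_l1");p=s.x;print(p,np.degrees(p[2]),s.cost)
for n,c,q,ax,h in(("L",T,L,1,0),("R",T,Rr,1,0),("far1",T,far1,0,0),("far2",T,far2,0,0),("farF14",T,farF,0,.014),("farF12",T,farF,0,.012),("side -y edge",S,sR,1,0)):
    l=loc(c,q,p,h)*1e3;print(n,l[:,ax].mean().round(2),l[:,ax].std().round(2),len(l))
# frame side walls, top view
for n,a,b in(("Lout",[226.9,201],[233,238]),("Lin",[229,203],[234.5,234]),("Rin",[287.3,192],[296,222]),("Rout",[289,188],[298.2,223.5])):
    q=T.edge(a,b,half=2.0);l=loc(T,q,p,.0125)*1e3;print(n,l[:,1].mean().round(2),l[:,1].std().round(2))
# triangulate corners
def tri(a,b):
    r1=T.rays([a])[0];r2=S.rays([b])[0];k=np.linalg.lstsq(np.c_[r1,-r2],S.C-T.C,rcond=None)[0];P,Q=T.C+k[0]*r1,S.C+k[1]*r2
    A=axes(p[2]);return ((P+Q)/2-[p[0],p[1],.04])@A*1e3,np.linalg.norm(P-Q)*1e3
for n,a,b in(("far -y frame top",[288.5,187.3],[303.7,220.6]),("far +y frame top",[227.3,199.8],[255.5,187]),("near +y frame top",[233.4,236],[220.5,191]),("deck far -y",[294.6,188],[308,229.3])):
    print(n,*tri(a,b))
E
```

```text
[0.5267849  0.00890478 0.1737626 ] 9.955863441117527 8.658888133988548
L 114.11 0.33 27
R -114.09 0.18 28
far1 71.47 2.98 4
far2 69.82 0.15 4
farF14 65.0 0.28 41
farF12 66.61 0.28 41
side -y edge -119.68 3.63 25
Lout 92.66 2.14
Lin 90.67 0.99
Rin -93.18 1.58
Rout -94.62 2.03
far -y frame top [ 63.50202964 -96.50726893  14.54955046] 0.948482114491163
far +y frame top [61.9753728  91.50868738 15.89447638] 0.5007044957531617
near +y frame top [-69.3189188   92.40470125  11.4749622 ] 0.8053377180122906
deck far -y [  68.81530471 -115.54311201   -1.50379078] 0.6985175298376227
```

```bash
cat >> vis.py <<'E'
from scipy.optimize import least_squares
FOOT=[(-52,40),(68,40),(68,-30),(-17,-30),(-17,-90),(-52,-90)]
TAB=[(-30,59),(-5,59),(-5,72),(34,72),(34,59),(52,59),(52,-50),(-68,-50),(-68,-1),(-30,-1)]
def sides(poly):
    P=np.array(poly)/1e3;c=[]
    area=0.5*sum(P[i-1][0]*P[i][1]-P[i][0]*P[i-1][1] for i in range(len(P)))
    for i in range(len(P)):
        a,b=P[i],P[(i+1)%len(P)];d=(b-a)/np.linalg.norm(b-a);n=np.array([d[1],-d[0]])*np.sign(area);c.append((a,b,n))
    return c
def flatfit(cam,poly,obs,p0,H=.016):
    """obs: {side index: (pixA,pixB)}; silhouette height 0 or H depending on facing"""
    sd=sides(poly);pts={i:cam.edge(*ab,half=2.5) for i,ab in obs.items()}
    def r(p,sep=False):
        c,s=np.cos(p[2]),np.sin(p[2]);R=np.array([[c,-s],[s,c]]);out=[]
        for i,q in pts.items():
            a,b,n=sd[i];nw=R@n;m=R@((a+b)/2)+p[:2]
            z=0. if nw@(cam.C[:2]-m)>0 else H
            if i in tabs and poly is TAB and z==0: z=.009
            X=(cam.cast(q,(0,0,1),z)[:,:2]-p[:2])@R
            e=1e3*((X-a)@n);out.append(e if sep else e/np.sqrt(len(e))*3)
        return out if sep else np.concatenate(out)
    s=least_squares(r,p0,loss="soft_l1")
    return s.x,{i:(round(float(e.mean()),2),round(float(e.std()),2)) for i,e in zip(pts,r(s.x,True))}
tabs=(1,2,3)
E
python3 - <<'E'
from vis import *
T=load("top");S=load("side")
# foot corners top: TL169,199 ; BL159,237; (202,246),(204,235),(185,231),(192,205)
tl,bl,br,r2,ic,tr=[169,199],[159,237.5],[202.5,246.5],[204.5,235],[185.5,231],[192.5,204.5]
# foot model: +y side (-52,40)-(68,40): left edge bl->tl ; x=68: tl->tr ; y=-30: tr->ic ; x=-17: ic->r2 ; y=-90: r2->br ; x=-52: br->bl
print("foot",*flatfit(T,FOOT,{0:(bl,tl),1:(tl,tr),2:(tr,ic),3:(ic,r2),4:(r2,br),5:(br,bl)},[.5,.2,-.2]))
q=cv2.resize(T.img[180:250,335:405,::-1],None,fx=8,fy=8,interpolation=cv2.INTER_CUBIC)
for k in range(0,70,10): cv2.putText(q,str(335+k),(k*8,10),0,.35,(0,255,0),1);cv2.putText(q,str(180+k),(0,k*8+4),0,.35,(0,255,0),1)
cv2.imwrite("pics/tabtop.png",q)
q=cv2.resize(T.img[190:260,145:215,::-1],None,fx=8,fy=8,interpolation=cv2.INTER_CUBIC)
for k in range(0,70,10): cv2.putText(q,str(145+k),(k*8,10),0,.35,(0,255,0),1);cv2.putText(q,str(190+k),(0,k*8+4),0,.35,(0,255,0),1)
cv2.imwrite("pics/foottop.png",q)
E
```

```text
foot [ 0.50963582  0.26494321 -0.25290415] {0: (0.32, 0.3), 1: (0.13, 0.43), 2: (0.32, 0.36), 3: (-0.25, 0.25), 4: (0.03, 0.39), 5: (-0.12, 0.4)}
```

View pics/tabtop.png

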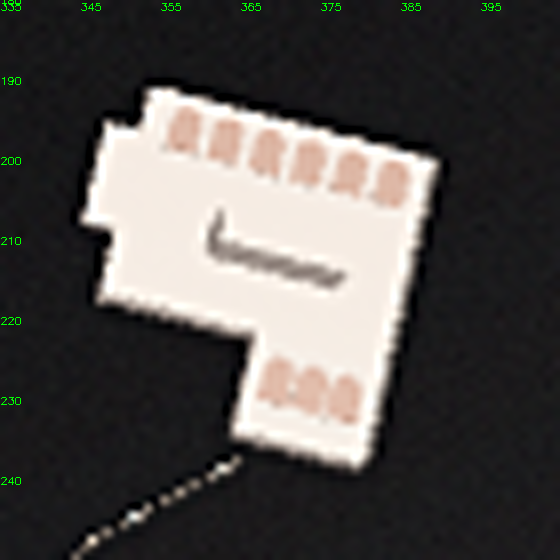

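View pics/foottop.png

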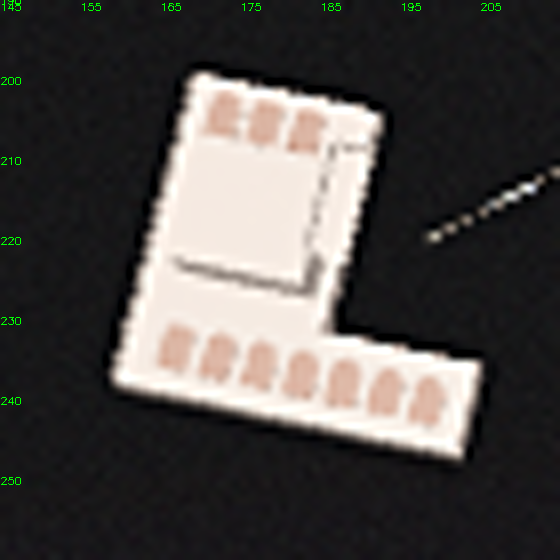

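```bash
cat > rob.py <<'E'
import numpy as np
from scipy.spatial.transform import Rotation as Ro
from workcell import robot
from tray import axes
TR=np.array([.52678,.00890,.04]);TY=0.17376
A=axes(TY)
def quat(M): return np.roll(Ro.from_matrix(M).as_quat(),1)
def mat(q): return Ro.from_quat(np.roll(q,-1)).as_matrix()
def tool(px,pz,sgn=1):
    "tool rot for a plate with x-axis px and normal pz"
    x=-np.asarray(pz,float);y=sgn*np.asarray(px,float);return np.c_[x,y,np.cross(x,y)]
def flat(yaw,sgn=1): return quat(tool([np.cos(yaw),np.sin(yaw),0],[0,0,1],sgn))
def trayq(sgn=1): return quat(tool(A[:,0],A[:,2],sgn))
def tp(x,y,z): return TR+A@np.array([x,y,z])/1e3   # tray coords mm -> world
E
python3 - <<'E'
from vis import *
T=load("top")
k=[[347,217.5],[349,208.5],[345.3,207.5],[348,195.3],[352,196],[353,191],[389,200],[380.5,238],[364,234],[366,221.5]]
tp,r=flatfit(T,TAB,{i:(k[i],k[(i+1)%10]) for i in (0,2,5,6,7,8,9)},[.5,-.25,-.2]);print(tp,r)
from rob import *
F=np.array([.50964,.26494,-.2529]);B=tp
for s in(1,-1):
    for n,P,q in(("foot",[F[0],F[1],.02],flat(F[2],s)),("foothi",[F[0],F[1],.12],flat(F[2],s)),("tab",[B[0],B[1],.02],flat(B[2],s)),("pf",None,trayq(s)),("pt",None,trayq(s))):
        for z in ([20,100] if P is None else [0]):
            X=P if P is not None else (globals()['tp'] if 0 else (TR+A@np.array([-8,48,z])/1e3 if n=="pf" else TR+A@np.array([8,-41,z])/1e3))
            print(s,n,z,np.round(X,3),robot.inverse_kinematics(X,q))
E
```

```text
[ 0.5261424  -0.31384451 -0.291911  ] {0: (0.21, 0.37), 2: (0.28, 0.26), 5: (-0.32, 0.29), 6: (0.32, 0.22), 7: (-0.08, 0.41), 8: (-0.1, 0.21), 9: (-0.28, 0.32)}Traceback (most recent call last):
  File "<stdin>", line 8, in <module>
TypeError: 'function' object is not subscriptable
```

Run:
```python
from rob import *
F=np.array([.50964,.26494,-.2529]);B=np.array([ 0.52614,-0.31384,-0.29191])
for s in(1,-1):
    for n,X,q in(("foot",[F[0],F[1],.02],flat(F[2],s)),("foothi",[F[0],F[1],.12],flat(F[2],s)),("tab",[B[0],B[1],.02],flat(B[2],s)),("tabhi",[B[0],B[1],.12],flat(B[2],s)),("pf",tp(-8,48,20),trayq(s)),("pfhi",tp(-8,48,100),trayq(s)),("pt",tp(8,-41,20),trayq(s)),("pthi",tp(8,-41,100),trayq(s))):
        j=robot.inverse_kinematics(np.array(X),q);print(s,n,np.round(X,3),None if j is None else np.round(j,2))
```

```text
1 foot [0.51  0.265 0.02 ] [ 0.34  0.46 -0.29  0.82  0.    2.16]
1 foothi [0.51  0.265 0.12 ] [ 0.34  0.37 -0.16  1.05  0.    2.16]
1 tab [ 0.526 -0.314  0.02 ] [-0.67  0.52 -0.18  0.87  0.    1.19]
1 tabhi [ 0.526 -0.314  0.12 ] [-0.67  0.44 -0.05  1.08  0.    1.19]
1 pf [0.52  0.056 0.062] [-0.    0.68  0.12  1.43 -0.07  1.41]
1 pfhi [0.553 0.062 0.134] [ 0.01  0.7   0.33  1.63 -0.07  1.42]
1 pt [ 0.549 -0.029  0.055] [-0.13  0.73  0.19  1.45 -0.13  1.29]
1 pthi [ 0.583 -0.023  0.127] [-0.11  0.76  0.42  1.65 -0.12  1.31]
-1 foot [0.51  0.265 0.02 ] [ 0.34  0.46 -0.29  0.82  0.   -0.98]
-1 foothi [0.51  0.265 0.12 ] [ 0.34  0.37 -0.16  1.05  0.   -0.98]
-1 tab [ 0.526 -0.314  0.02 ] [-0.67  0.52 -0.18  0.87  0.   -1.95]
-1 tabhi [ 0.526 -0.314  0.12 ] [-0.67  0.44 -0.05  1.08  0.   -1.95]
-1 pf [0.52  0.056 0.062] [-0.    0.68  0.12  1.43 -0.07 -1.73]
-1 pfhi [0.553 0.062 0.134] [ 0.01  0.7   0.33  1.63 -0.07 -1.72]
-1 pt [ 0.549 -0.029  0.055] [-0.13  0.73  0.19  1.45 -0.13 -1.85]
-1 pthi [ 0.583 -0.023  0.127] [-0.11  0.76  0.42  1.65 -0.12 -1.83]
```

Run:
```python
from rob import *
import cv2
F=np.array([.50964,.26494,-.2529]);q=flat(F[2])
robot.move_pose([F[0],F[1],.11],q);print(robot.state()["t"],robot.state()["ee_pos"])
robot.servo_line([F[0],F[1],.020],velocity=.15)
s=robot.state();print(s["t"],s["ee_pos"],s["wrist_force"])
robot.grip(0.0);s=robot.state();print(s["t"],s["opening"],s["ee_pos"],s["wrist_force"],s["torque"])
robot.servo_line([F[0],F[1],.10],velocity=.15)
s=robot.state();print(s["t"],s["ee_pos"],s["wrist_force"],s["torque"],mat(s["tool_rot"]).T@s["torque"])
for n in("side","top"):
    c=robot.camera(n); cv2.imwrite(f"pics/{n}1.png",c["image"][:,:,::-1]); np.savez(f"pics/{n}1.npz",**c)
```

```text
1.4917 [0.50947188 0.26579951 0.11043718]
2.2417 [0.51002131 0.26557776 0.02073494] [ 0.22279814 -0.09301216 -0.37127571]
2.8917 0.15121442897594203 [0.51004096 0.26501282 0.02041283] [-0.13317204 -0.23992588  3.33921061] [ 0.00762422  0.01616807 -0.00857184]
3.575 [0.5089469  0.26467575 0.09900695] [-0.27651127  0.13913799 -1.91212498] [ 0.064638    0.00585354 -0.02649698] [ 0.02639982  0.06115054 -0.02186515]
```

View pics/side1.png

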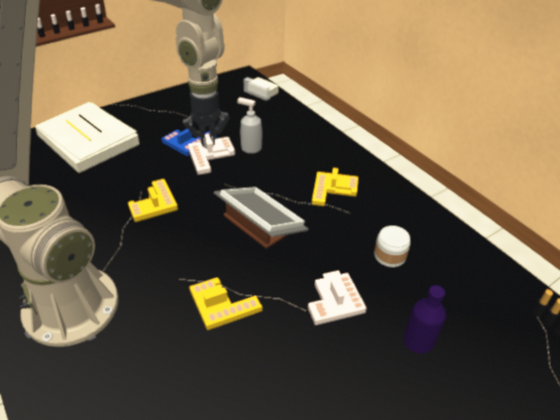

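The side view shows the foot plate held level (206,150) and everything else undisturbed. Next: hover it over the tray and look.

Run:
```python
from rob import *
import cv2
q=trayq()
robot.move_pose(tp(-8,45,100),q);s=robot.state();print(s["t"])
robot.servo_line(tp(-8,45,45),velocity=.12)
s=robot.state();print(s["t"],(A.T@(s["ee_pos"]-TR)*1e3).round(2),s["wrist_force"],s["torque"])
print((A.T@mat(s["tool_rot"])).round(4))
for n in("side","top"):
    c=robot.camera(n); np.savez(f"pics/{n}2.npz",**c)
    i=c["image"][:,:,::-1]; i=i[155:260,190:330] if n=="side" else i[165:260,200:320]
    cv2.imwrite(f"pics/{n}2.png",cv2.resize(i,None,fx=5.5,fy=5.5,interpolation=cv2.INTER_CUBIC))
```

```text
4.5333
5.1417 [-8.18 45.99 45.83] [-0.46794951  0.47441488 -1.61379214] [ 0.14093041 -0.63423753 -0.00389411]
[[ 1.1e-03  1.0e+00  1.3e-03]
 [-9.0e-04  1.3e-03 -1.0e+00]
 [-1.0e+00  1.1e-03  9.0e-04]]
```

View pics/side2.png

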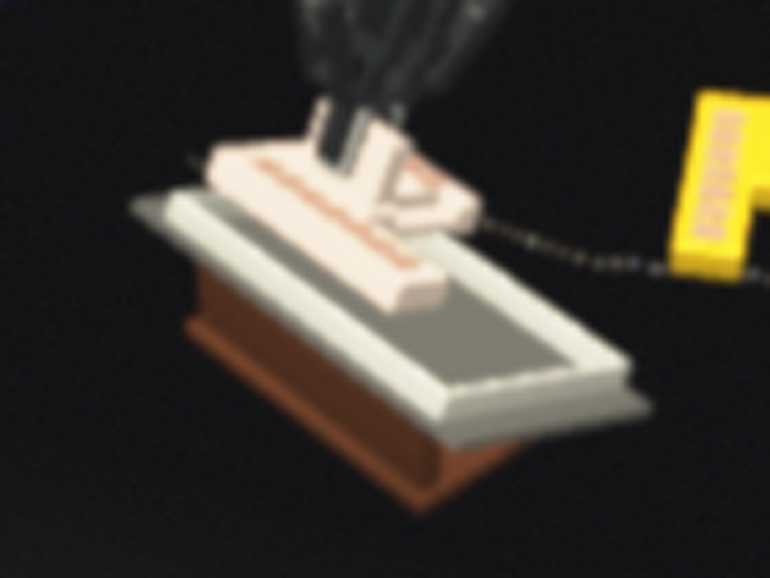

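View pics/top2.png

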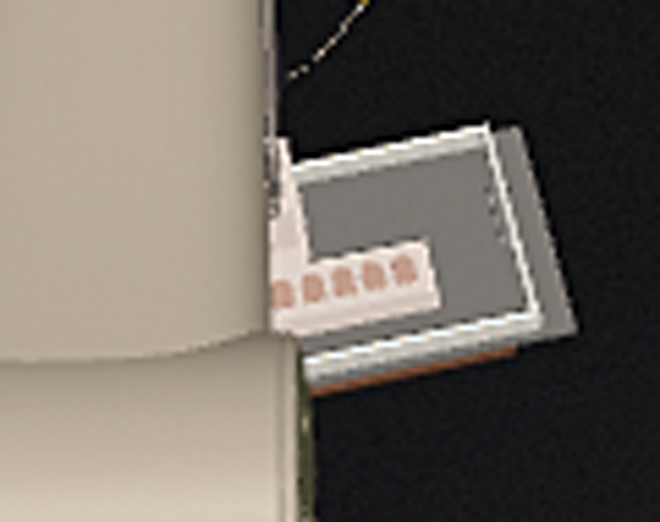

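Run:
```python
from tray import *
from rob import *
c=load("top",2)
p=np.array([*TR[:2],TY]);n=A[:,2]
def loc(px,h): return (c.cast(px,n,n@TR+h/1e3)-TR)@A*1e3
e1=c.edge([253.5,225.7],[279.5,220.6],half=2.5);e2=c.edge([257.5,213],[277,208.7],half=2.5);e3=c.edge([278,208.8],[280,220.5],half=2.5)
for e,h,ax,ex in((e1,25.8,0,-60.2),(e2,41.8,0,-25.2),(e2,40,0,-25.2),(e3,25.8,1,-44.),(e3,41.8,1,-44.)):
    l=loc(e,h);print(h,l[:,ax].mean().round(2),l[:,ax].std().round(2),"expected",ex, "slope deg",np.degrees(np.polyfit(l[:,1-ax],l[:,ax],1)[0]).round(2))
T=load("top");n2=n
e=T.edge([228,199.8],[287,187.2],half=3);l=(T.cast(e,n,n@TR+.0125)-TR)@A*1e3;print("frame far edge slope",np.degrees(np.polyfit(l[:,1],l[:,0],1)[0]))
# ridge of wall tops
def ridge(a,b,sg):
    a,b=np.array(a,float),np.array(b,float);d=(b-a)/np.linalg.norm(b-a);m=np.array([-d[1],d[0]]);out=[]
    for u in np.linspace(.15,.85,20):
        k=np.arange(-2.5,2.51,.25);Q=(a+(b-a)*u)+k[:,None]*m
        v=cv2.remap(T.g,Q[:,0].astype(np.float32),Q[:,1].astype(np.float32),1)[:,0];v=np.clip(v-np.percentile(v,60),0,None);out.append((a+(b-a)*u)+m*(k*v).sum()/v.sum())
    l=(T.cast(out,n,n@TR+.014)-TR)@A*1e3;print("ridge",l[:,1].mean(),l[:,1].std())
ridge([228,201],[233.7,236],1);ridge([288,188.5],[297,223],1)
```

```text
25.8 -58.33 0.27 expected -60.2 slope deg -0.38
41.8 -24.88 0.36 expected -25.2 slope deg 0.12
40 -23.53 0.37 expected -25.2 slope deg 0.12
25.8 -46.39 0.28 expected -44.0 slope deg 0.16
41.8 -45.42 0.28 expected -44.0 slope deg 0.16
frame far edge slope 0.0635053685632137
ridge 92.75863335848327 0.14246962378055747
ridge -93.88305412420173 0.22053886821000956
```

```bash
cat >> rob.py <<'E'
def st(msg=""):
    s=robot.state();f=A.T@s["wrist_force"];p=A.T@(s["ee_pos"]-TR)*1e3
    print(msg,"t%.2f"%s["t"],"p",p.round(1),"f",f.round(1),"tq",(A.T@s["torque"]).round(2));return p,f
E
python3 - <<'E'
from rob import *
x,y=-8.7,47.5
robot.servo_line(tp(x,y,38),velocity=.1);_,f0=st("base")
for z in (33,29,26,23,21,20):
    robot.servo_line(tp(x,y,z),velocity=.08);p,f=st(z)
    if np.abs(f-f0).max()>8: break
E
```

```text
base t5.49 p [-8.8 47.6 38.1] f [ 0.7 -0.5 -1.1] tq [ 0.02 -0.53  0.02]
33 t5.74 p [-8.8 47.4 32.7] f [ 1.3  0.4 -2.3] tq [ 0.01 -0.62  0.03]
29 t5.99 p [-8.9 47.5 28.7] f [-0.3  0.5 -2.5] tq [ 0.   -0.51  0.07]
26 t6.24 p [-8.8 47.5 25.8] f [ 0.5  0.6 -1.8] tq [-0.02 -0.58  0.04]
23 t6.49 p [-8.8 47.5 22.8] f [ 0.8 -0.2 -2.1] tq [ 0.08 -0.52  0.02]
21 t6.74 p [-8.8 47.5 20.8] f [ 0.7 -0.3 -1.9] tq [ 0.   -0.59  0.02]
20 t6.99 p [-8.7 47.5 20. ] f [ 0.8 -0.2 -2.3] tq [ 0.04 -0.59  0.07]
```

Run:
```python
from rob import *
x,y=-8.7,47.5
z=20
_,f0=st("base")
for z in np.arange(19.3,14,-.7):
    robot.servo_line(tp(x,y,z),velocity=.05);p,f=st("%.1f"%z)
    if f[2]-f0[2]>4: break
zc=z+.5
robot.servo_line(tp(x,y,zc),velocity=.05);_,f0=st("y base")
while y<58:
    y+=1;robot.servo_line(tp(x,y,zc),velocity=.05);p,f=st("y%.1f"%y)
    if abs(f[1]-f0[1])>6: break
```

```text
base t6.99 p [-8.7 47.5 20. ] f [ 0.8 -0.2 -2.3] tq [ 0.04 -0.59  0.07]
19.3 t7.24 p [-8.6 47.5 19.7] f [0.9 0.9 1.9] tq [ 0.03 -0.42 -0.09]
y base t7.49 p [-8.7 47.5 19.7] f [ 0.8 -0.2 -1.1] tq [ 0.02 -0.55 -0.06]
y48.5 t7.74 p [-8.7 48.6 19.7] f [ 1.2  0.2 -0.3] tq [-0.07 -0.56  0.01]
y49.5 t7.99 p [-8.7 49.6 19.7] f [ 1.3 -0.2 -0.9] tq [-0.01 -0.58  0.05]
y50.5 t8.24 p [-8.8 50.7 19.8] f [ 0.3 -0.1 -1.5] tq [ 0.03 -0.6  -0.04]
y51.5 t8.49 p [-8.7 51.7 19.8] f [ 1.5 -0.6 -1.6] tq [ 0.07 -0.59  0.04]
y52.5 t8.74 p [-8.7 51.8 19.8] f [-0.4 -4.4 -2. ] tq [-0.82 -0.44  0.06]
y53.5 t8.99 p [-8.7 51.9 20. ] f [-1.2 -7.5 -1.7] tq [-1.6  -0.43  0.09]
```

Run:
```python
from rob import *
import cv2
x=-8.7
robot.servo_line(tp(x,52.0,19.0),velocity=.05);st("press")
robot.grip(.5);st("open");print(robot.state()["opening"])
robot.servo_line(tp(x,52,110),velocity=.25);st("up")
B=np.array([ 0.52614,-0.31384,-0.29191])
robot.move_pose([B[0],B[1],.13],flat(B[2]));st()
for n in("side","top"):
    c=robot.camera(n); np.savez(f"pics/{n}3.npz",**c)
    i=c["image"][:,:,::-1]; i=i[155:260,190:330] if n=="side" else i[165:260,200:320]
    cv2.imwrite(f"pics/{n}3.png",cv2.resize(i,None,fx=5.5,fy=5.5,interpolation=cv2.INTER_CUBIC))
```

```text
press t9.24 p [-8.7 51.8 19.7] f [-1.3 -3.3  4.2] tq [-0.52 -0.21  0.07]
open t9.63 p [-8.8 52.3 18.7] f [-0.2  0.6 -0.3] tq [ 0.02 -0.37  0.04]
0.502325293260755
up t10.15 p [ -8.3  52.  110.4] f [ 0.2  0.6 -0.6] tq [ 0.03 -0.42  0.05]
 t11.58 p [ -88.6 -316.7   57.6] f [-0.2  0.3 -0.6] tq [ 0.02 -0.02 -0.  ]
```

View pics/side3.png

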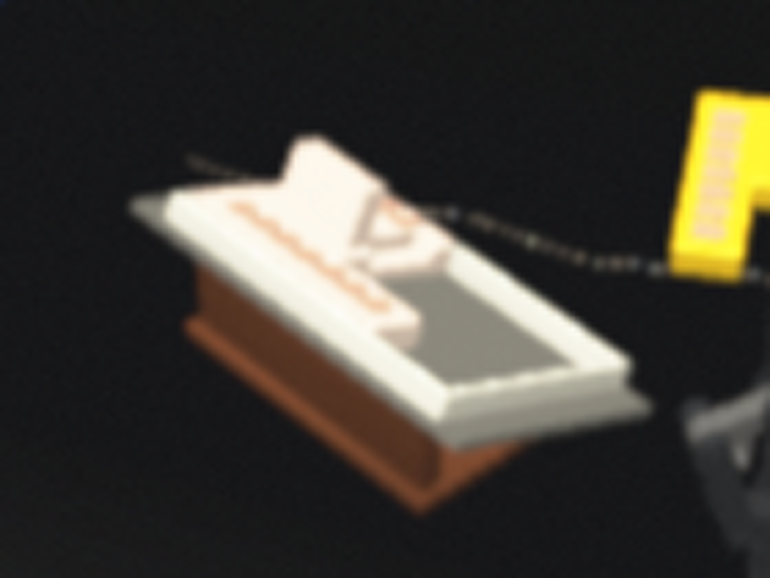

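View pics/top3.png

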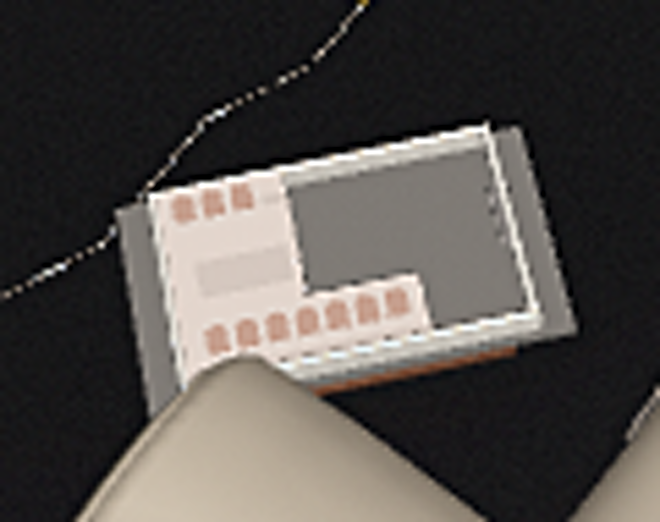

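```bash
python3 - <<'E'
from tray import *
from rob import *
c=load("top",3);n=A[:,2]
def loc(px,h): return (c.cast(px,n,n@TR+h/1e3)-TR)@A*1e3
k=lambda a:[200+a[0]/5.5-.4,165+a[1]/5.5-.4]
for nm,a,b,ax,h,ex in(("x-17",[308,294],[415,276],0,16,-25),("y-90",[418,276],[431,328],1,16,-39),("y-30",[284,178],[304,290],1,16,21),("y-30",[284,178],[304,290],1,0,21)):
    l=loc(c.edge(k(a),k(b),half=2),h);print(nm,h,l[:,ax].mean().round(2),l[:,ax].std().round(2),ex,np.degrees(np.polyfit(l[:,1-ax],l[:,ax],1)[0]).round(2))
E
python3 - <<'E'
from rob import *
B=np.array([ 0.52614,-0.31384,-0.29191])
robot.grip(1.0)
robot.servo_line([B[0],B[1],.020],velocity=.15);st()
robot.grip(0.0);s=robot.state();print(s["opening"],s["ee_pos"],s["wrist_force"])
robot.servo_line([B[0],B[1],.14],velocity=.2);st()
robot.move_pose(tp(8,-39,100),trayq());st()
robot.servo_line(tp(8,-39,52),velocity=.12);st()
import cv2
for n in("side","top"):
    c=robot.camera(n); np.savez(f"pics/{n}4.npz",**c)
    i=c["image"][:,:,::-1]; i=i[155:260,190:330] if n=="side" else i[165:260,200:320]
    cv2.imwrite(f"pics/{n}4.png",cv2.resize(i,None,fx=5.5,fy=5.5,interpolation=cv2.INTER_CUBIC))
E
```

```text
x-17 16 -26.09 0.24 -25 -0.04
y-90 16 -39.33 0.46 -39 1.22
y-30 16 20.28 0.17 21 -0.13
y-30 0 20.18 0.17 21 -0.13
 t13.07 p [ -42.6 -318.3  -41.1] f [-0.6 -0.2  0.4] tq [ 0.03 -0.   -0.03]
0.15312506682382465 [ 0.52640393 -0.3140334   0.02042801] [0.00500373 0.24016835 2.91792146]
 t14.47 p [ -93.4 -317.2   65.4] f [ 0.6  1.1 -2.1] tq [ 0.02  0.   -0.  ]
 t15.62 p [  7.9 -40.2  99.6] f [-0.1  0.4 -0.7] tq [-0.06 -0.52 -0.01]
 t16.18 p [  7.6 -40.2  52.7] f [ 0.6 -0.5 -1.8] tq [ 0.04 -0.52  0.08]
```

View pics/side4.png

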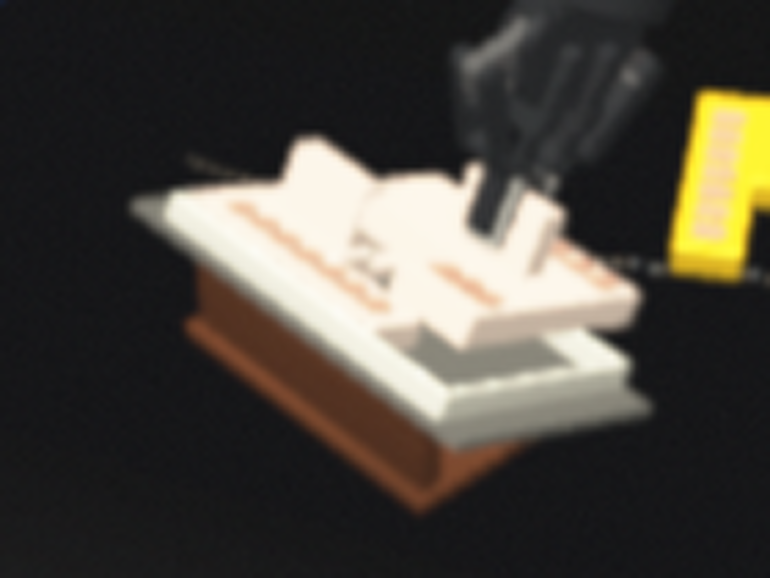

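View pics/top4.png

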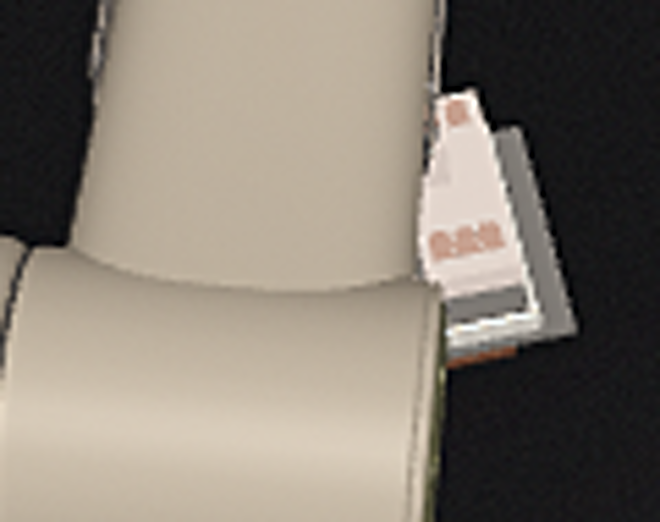

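Run:
```python
from tray import *
from rob import *
c=load("top",4);n=A[:,2]
def loc(px,h): return (c.cast(px,n,n@TR+h/1e3)-TR)@A*1e3
k=lambda a:[200+a[0]/5.5-.4,165+a[1]/5.5-.4]
e1=c.edge(k([475,90]),k([525,285]),half=2.2);e2=c.edge(k([443,296]),k([522,285]),half=2.2)
p=[7.6,-40.2]
for nm,e,ax,h,ex in(("y-50",e1,1,48.7,p[1]-50),("x-68",e2,0,32.7,p[0]-68),("x-68 top",e2,0,48.7,p[0]-68)):
    l=loc(e,h);print(nm,l[:,ax].mean().round(2),l[:,ax].std().round(2),ex,np.degrees(np.polyfit(l[:,1-ax],l[:,ax],1)[0]).round(2))
# side view same edges
s=load("side",4)
def locs(px,h): return (s.cast(px,n,n@TR+h/1e3)-TR)@A*1e3
k2=lambda a:[190+a[0]/5.5-.4,155+a[1]/5.5-.4]
e=s.edge(k2([475,348]),k2([632,328]),half=2)
for h in(32.7,):print("side y-50 bottom",locs(e,h)[:,1].mean(),locs(e,h)[:,1].std())
st()
```

```text
y-50 -92.21 0.28 -90.2 -0.17
x-68 -58.76 0.2 -60.4 0.25
x-68 top -70.17 0.2 -60.4 0.25
side y-50 bottom -91.95106795452926 3.5807978996762473
 t16.27 p [  8.2 -39.9  53.4] f [ 0.9 -0.8 -0.7] tq [ 0.   -0.6   0.05]
```

Run:
```python
from rob import *
x,y=7.3,-37.3
robot.servo_line(tp(x,y,42),velocity=.1);_,f0=st("base")
for z in (38,36,34,32.5,31):
    robot.servo_line(tp(x,y,z),velocity=.08);p,f=st(z)
    if np.abs(f-f0).max()>5: break
else:
    for i in range(5):
        y+=.6;robot.servo_line(tp(x,y,z),velocity=.05);p,f=st("y%.1f"%y)
        if abs(f[1]-f0[1])>4: break
```

```text
base t16.52 p [  7.2 -37.2  42.2] f [ 0.9  0.1 -0.8] tq [ 0.03 -0.48  0.03]
38 t16.77 p [  7.3 -37.2  38. ] f [-0.4  0.7 -1.4] tq [-0.07 -0.5  -0.  ]
36 t17.02 p [  7.3 -37.3  35.9] f [ 0.8 -0.1 -1. ] tq [-0.04 -0.48 -0.02]
34 t17.27 p [  7.5 -37.8  34.4] f [ 0.4 -2.4  0.6] tq [-0.38 -0.5   0.1 ]
32.5 t17.52 p [  7.7 -38.3  33. ] f [ 0.4 -4.7  3.4] tq [-1.   -0.54  0.13]
31 t17.77 p [  7.6 -38.3  31.1] f [ 2.1 -5.4  1.6] tq [-1.13 -0.61  0.18]
```

Run:
```python
from rob import *
x,y=7.3,-38.8
robot.servo_line(tp(x,y,31),velocity=.05);_,f0=st("base")
for z in (30,29,28,27,26,25,24):
    robot.servo_line(tp(x,y,z),velocity=.06);p,f=st(z)
    if np.abs(f-f0).max()>6: break
```

```text
base t18.02 p [  7.1 -38.5  30.4] f [ 0.1  0.  -1.2] tq [-0.29 -0.56  0.  ]
30 t18.27 p [  7.1 -38.5  29.6] f [ 0.4 -0.7 -1.8] tq [-0.22 -0.52  0.03]
29 t18.52 p [  7.2 -38.6  28.8] f [ 0.3 -0.8 -1.3] tq [-0.03 -0.45  0.05]
28 t18.77 p [  7.3 -38.7  27.9] f [ 0.1 -0.1 -1.6] tq [ 0.03 -0.57  0.  ]
27 t19.02 p [  7.4 -38.6  27.1] f [ 0.5  0.5 -0.3] tq [ 0.22 -0.58  0.02]
26 t19.27 p [  7.4 -38.6  26.2] f [1.9 1.7 0.3] tq [ 0.27 -0.63  0.04]
25 t19.52 p [  7.4 -38.7  25.2] f [2.3 1.6 2.2] tq [ 0.35 -0.57  0.06]
24 t19.77 p [  7.3 -38.6  23.9] f [0.4 3.2 0.8] tq [ 0.45 -0.64  0.03]
```

Run:
```python
from rob import *
x,y=7.3,-38.6
for z in (23,22,21,20,19.3,18.6,18):
    robot.servo_line(tp(x,y,z),velocity=.06);p,f=st(z)
    if f[2]>18: break
```

```text
23 t20.02 p [  7.2 -38.6  22.6] f [ 0.6  2.  -0.3] tq [ 0.35 -0.66  0.11]
22 t20.27 p [  7.2 -38.6  21.7] f [ 1.6  1.8 -1.4] tq [ 0.3  -0.59  0.04]
21 t20.52 p [  7.2 -38.6  20.8] f [-0.1  0.9 -0. ] tq [ 0.3  -0.59  0.02]
20 t20.77 p [  7.3 -38.6  19.9] f [ 0.8  0.9 -0.8] tq [ 0.33 -0.48  0.07]
19.3 t21.02 p [  7.3 -38.6  19.7] f [-0.7  2.   3.3] tq [ 0.37 -0.32  0.04]
18.6 t21.27 p [  7.3 -38.6  19.7] f [-1.   2.2  7.4] tq [ 0.47 -0.05  0.07]
18 t21.52 p [  7.3 -38.6  19.7] f [-1.8  2.   9.9] tq [0.51 0.18 0.05]
```

Run:
```python
from rob import *
import cv2
x,y=7.3,-38.6
robot.servo_line(tp(x,y,19.6),velocity=.06);st()
robot.grip(.5);st("open")
robot.servo_line(tp(x,y,100),velocity=.25);st("up")
robot.grip(0.0)
# press on bar ends of tab plate: bar top at 48 above deck
def press(px,py,top,lim):
    robot.servo_line(tp(px,py,top+8),velocity=.2);_,f0=st("above")
    z=top+1.5
    while z>top-6:
        robot.servo_line(tp(px,py,z),velocity=.08);p,f=st("pr %.1f"%z)
        if f[2]-f0[2]>lim: break
        z-=1
    robot.servo_line(tp(px,py,top+12),velocity=.2)
press(x,y-18,48,12)
robot.servo_line(tp(x,y,120),velocity=.25)
robot.set_joints([0.96, 0.313, 0.046, 1.304, 0, 1.431]);st()
for n in("side","top"):
    c=robot.camera(n); np.savez(f"pics/{n}5.npz",**c);cv2.imwrite(f"pics/{n}5f.png",c["image"][:,:,::-1])
    i=c["image"][:,:,::-1]; i=i[155:260,190:330] if n=="side" else i[165:260,200:320]
    cv2.imwrite(f"pics/{n}5.png",cv2.resize(i,None,fx=5.5,fy=5.5,interpolation=cv2.INTER_CUBIC))
```

```text
t21.77 p [  7.3 -38.6  19.7] f [-1.3  1.6  3.6] tq [ 0.38 -0.33  0.07]
open t22.17 p [  7.2 -38.8  19.3] f [ 0.1  0.2 -0.6] tq [ 0.  -0.4 -0. ]
up t22.64 p [  7.8 -38.8 100.7] f [0.1 0.5 0.3] tq [ 0.05 -0.43 -0.02]
above t23.52 p [  6.7 -56.5  55.8] f [-0.2 -0.3  0.7] tq [ 0.01 -0.39 -0.01]
pr 49.5 t23.77 p [  7.5 -56.3  50.3] f [ 0.5 -0.1  0.1] tq [ 0.01 -0.33  0.  ]
pr 48.5 t24.02 p [  7.4 -56.5  48.9] f [ 1.   0.1 -0.6] tq [-0.05 -0.37 -0.01]
pr 47.5 t24.27 p [  7.3 -56.6  47.5] f [ 0.7 -0.2 -0.2] tq [ 0.04 -0.36  0.01]
pr 46.5 t24.52 p [  7.3 -56.6  47.5] f [-1.3  1.9  6. ] tq [ 0.17 -0.14  0.01]
pr 45.5 t24.77 p [  7.3 -56.6  47.4] f [-1.9  1.4 10.5] tq [ 0.28  0.13 -0.01]
pr 44.5 t25.02 p [  7.4 -56.6  47.4] f [-3.3  1.6 13.2] tq [0.43 0.33 0.01]
 t27.93 p [-238.4  541.1   99.6] f [-0.5  0.6 -0. ] tq [-0.01  0.01 -0.01]
```

View pics/side5.png

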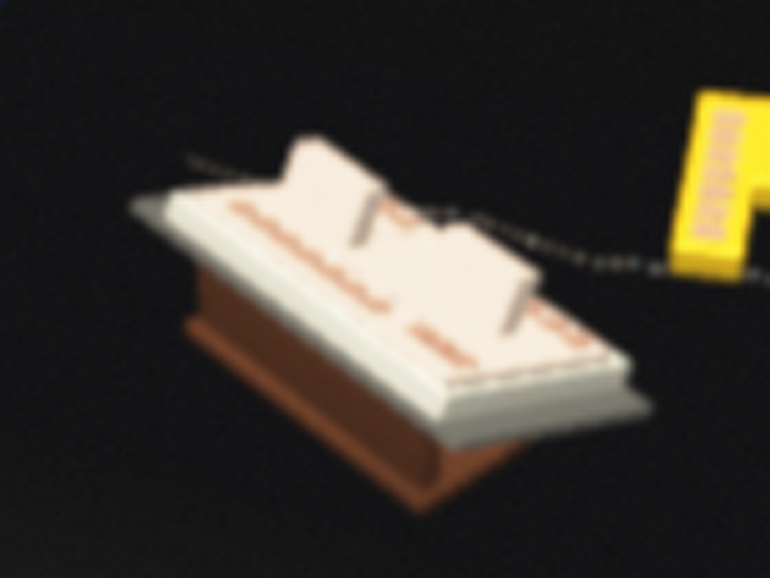

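View pics/top5.png

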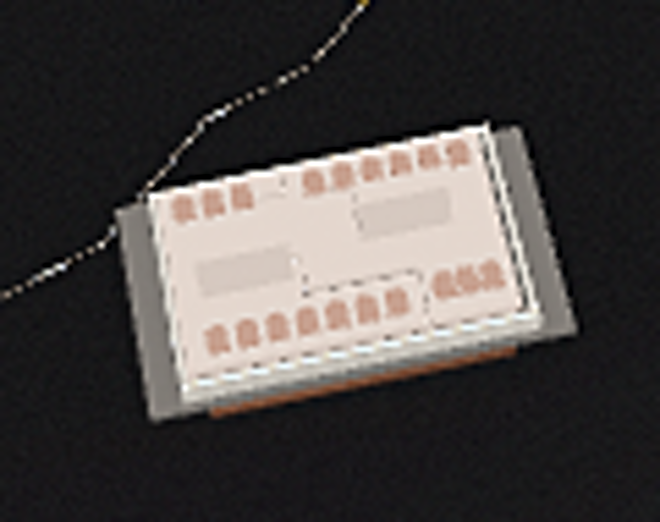

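View pics/side5f.png

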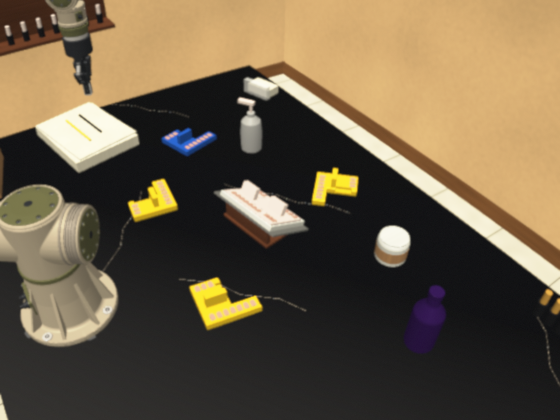

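Both plates look flush in the frame (top view: seams dark, plates fill the frame; side view: edges level). I'll check the remaining bar heights by touch, because tab insertion could have lifted the foot plate.

Run:
```python
from rob import *
import cv2
robot.move_pose(tp(-8.7,60,90),trayq())
def press(px,py,top,lim):
    robot.servo_line(tp(px,py,top+8),velocity=.2);_,f0=st("above")
    z=top+.5
    while z>top-6:
        robot.servo_line(tp(px,py,z),velocity=.08);p,f=st("pr %.1f"%z)
        if f[2]-f0[2]>lim: break
        z-=1.5
    robot.servo_line(tp(px,py,top+12),velocity=.2)
press(-8.7,68,48,7)
press(-8.7,34,48,7)
press(7.3,-20,48,7)
robot.servo_line(tp(7.3,-20,120),velocity=.25)
robot.set_joints([0.96, 0.313, 0.046, 1.304, 0, 1.431]);robot.grip(1.0);st()
for n in("side","top"):
    c=robot.camera(n); np.savez(f"pics/{n}6.npz",**c);cv2.imwrite(f"pics/{n}6f.png",c["image"][:,:,::-1])
a=cv2.imread("pics/top5f.png");b=cv2.imread("pics/top6f.png");print((cv2.absdiff(a,b)[180:250,210:310]).max())
```

```text
above t30.30 p [-9.5 69.2 56. ] f [-0.  -0.   0.6] tq [-0.03 -0.38 -0.05]
pr 48.5 t30.55 p [-8.5 68.  49.3] f [ 0.1 -0.   1.4] tq [ 0.06 -0.39  0.04]
pr 47.0 t30.80 p [-8.5 67.9 47.4] f [-0.4  0.1  1. ] tq [ 0.02 -0.41  0.09]
pr 45.5 t31.05 p [-8.5 67.9 47.3] f [-1.2 -0.1  7.7] tq [ 0.07  0.04 -0.01]
above t31.62 p [-9.  33.2 55. ] f [1.1 0.1 0.5] tq [ 0.02 -0.38  0.04]
pr 48.5 t31.88 p [-9.  34.6 48. ] f [-0.  -0.3  0.1] tq [ 0.04 -0.4   0.05]
pr 47.0 t32.12 p [-8.8 34.5 47.4] f [-1.3  1.6  3.7] tq [ 0.18 -0.2   0.04]
pr 45.5 t32.38 p [-8.7 34.5 47.3] f [-2.8  2.4 10.5] tq [0.4  0.24 0.03]
above t33.06 p [  7.1 -20.8  54.7] f [ 0.6 -0.6 -0. ] tq [-0.02 -0.4  -0.02]
pr 48.5 t33.31 p [  6.9 -19.2  48.2] f [-0.3 -0.3  0.8] tq [ 0.08 -0.34  0.01]
pr 47.0 t33.56 p [  7.2 -19.4  47.4] f [-0.9  1.7  3.4] tq [ 0.24 -0.18 -0.02]
pr 45.5 t33.81 p [  7.2 -19.4  47.4] f [-3.   2.5 11. ] tq [0.5  0.21 0.01]
 t37.44 p [-239.4  541.7   99.6] f [ 0.3 -0.4 -0.7] tq [-0.02 -0.02 -0.01]
11
```

View pics/top6f.png

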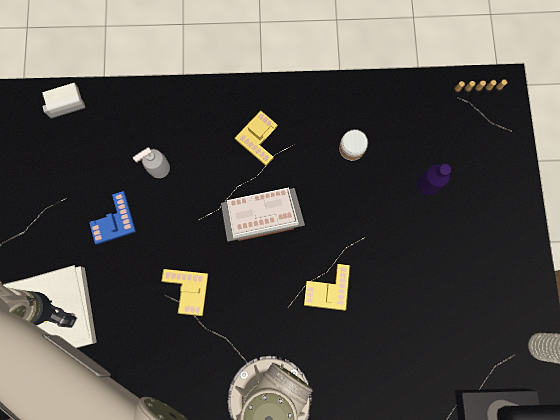

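All four bar-end touches stopped at 47.3–47.5 mm, so both plates lie level at deck height. The final top view shows both plates in the frame at (262,213). The pump (155,160), tub (353,145), flask (436,178) and look-alikes are where they were, and the gripper is open and clear.

```bash
python3 -c "
from workcell import robot
print(robot.hand_in(), robot.state()['t'])"
```

```text
the job is handed in; nothing more can be done
the job is handed in; nothing more can be done
```

Both plates are back in the frame and lie fully home on the deck, and the job is handed in. The robot's clock read about 37.5 s, against the 64 s limit.

- **Foot plate:** I put it in first, lowered it to the deck and slid it in +y until it met the left-hand wall, with about 7 N of contact. Touch and camera agree that the frame sits about 0.7 mm to −y.
- **Tab plate:** I lowered it against the foot plate, pressed it past the clip (met about 7 mm up) down to the same deck height, and let go. I then pressed the clip end of its bar with about 13 N, and it did not move any further.
- **Last checks:** Both ends of both grip bars stopped a shut-finger touch at 47.3–47.5 mm, so neither plate is raised or tilted. The final pictures show both plates flush in the frame, the pump, tub, flask and look-alikes where they were, and the gripper open and clear.
- **Disagreement:** While I held the plates over the tray, the camera put them about 1 mm to +x and 1.4–2.4 mm to −y of where the arm's own position put them. I offset x by 0.7 mm to allow for this and settled y by touch. The bars read about 0.5 mm under their nominal 48 mm everywhere, and the same shift showed at deck contact, so I took it as calibration error.

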